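# Proof-pull a glued sample with the spring gauge

## Task

Proof-test the glued sample in the bench rig: pull the spring gauge's black upright grip straight out until the red pointer stands over the green target band, not well past it, and keep it there for two seconds. Then ease the grip gently all the way back home, without letting it snap back, and let go; leave the jar and the vial beside the rig standing where they are.

Things in the scene. Friction and masses are not known exactly. Their poses are not given: they have to be found in the camera images.
- gauge: Fixed rig: aluminium base plate 200 x 80 x 10 mm (x -50 to +150 mm), grey gauge barrel with white scale plate on it (54 mm wide, top 55 mm up, x -44 to +85), at the far end a clamp post holding an orange and blue glued sample strip; all but the grip lower than 70 mm. Origin on the bench under the barrel, which lies along the rig's x; the grip pulls out towards -x.
- slide (a joint): Travel of the sprung slide (steel rod, grip and pointer together) in m: 0 = fully home, grows as the grip is pulled out along the gauge's -x, stop at 0.10. The spring pulls it home with about 3.6 N at 0 and 1.2 N more for each 10 mm; let go, it snaps back.
- grip (a point): Point to grasp on the black upright grip, in its middle, 88 mm above the bench. The grip is 16 mm thick along the gauge's x, 40 mm wide along its y, and stands from 22 to 110 mm above the bench. The 8 mm rod joins its +x side at 35 mm height; at home 70 mm are free between grip and barrel. Home: x = -125 mm, y = 0 in the gauge frame.
- pointer (a point): Centre line of the thin red pointer above the white scale, 62 mm above the bench; it moves with the slide along the gauge's x. At home it lies at x = +70 mm, y = 0 in the gauge frame; the red needle reaches 26 mm to the +y side of it, across the green band.
- band: Green target band, a clip fixed on the +y edge of the white scale, 14 mm wide along the gauge's x, set to a different place each time (40 to 75 mm of slide travel from home). Origin at the middle of its width, over the scale's centre line (y = 0 in the gauge frame), 58 mm above the bench; axes parallel to the gauge's.
- jar: Loose small jar with green cap, 41 mm across, 46 mm high, standing left (+y) of the rig. Origin at the centre of its underside.
- vial: Loose blue vial with yellow cap, 24 mm across, 50 mm high, standing right (-y) of the rig. Origin at the centre of its underside.
Things that resemble listed ones, but are neither listed nor needed, are in the scene too. Leave any purple look-alike of the jar alone.

How it is judged:
By the outcome, as a careful person would: the job done as asked, in the order asked, and still so for the second after the job is handed in, with the robot touching nothing.
It also fails if it takes over 42 s, if anything falls off the work surface, if the arm or the gripper's body presses on something with over 40 N, if the wrist force passes 120 N, or if a joint passes its speed limit or range.

## Robot

A 6-joint arm with a two-finger parallel gripper is mounted at the origin on a cart in front of the work surface, level with it; the furniture and walls round the work are solid. World frame = base frame: x ahead of the robot, y to its left, z up, the work surface at z = 0. Lengths are in m, angles in degrees, forces in N, time in s.
With the tool pointing down it reaches from about 0.375 to 0.925 m from the base axis. Payload 5.7 kg.
Tool frame: the origin (TCP) lies midway between the tips of the shut fingers; the grasp point (between the pads) lies 19 mm behind it; z points along the fingers, y is the line along which they close (so a half turn about z gives the same grasp; the last joint's range is limited). The gripper opens to 88 mm and grips with 3 to 60 N. Pads are 20 mm wide; open, the fingers measure 115 mm over their backs; the gripper's body (75 mm by 178 mm) begins 61 mm behind the grasp point.
Start: joints at [-78.214, 20.558, 86.54, -0, 72.909, -6.595], TCP at [0.189, -0.569, 0.223] pointing down, gripper open.
Joint ranges: [-170.27, 170.27], [-57.76, 135], [12.27, 136.19], [-55.21, 235.2], [11.17, 155.16], [-170.74, 170.74]. Speed limits (degrees/s): [136.94, 136.94, 180, 180, 180, 180].

## Interface

Orientations are given as a 3x3 rotation matrix whose columns are the frame's x, y, z axes.
In Python, from bench import bot gives the robot as it stands.
- The arm moves only by the tool move_arm, never from a script. Its arguments are lists of equal length, an entry for each row: "xyz": the shift along the tool's x, y, z in mm, a list of three; "spin": the turn about the tool's z in rad; "gripper": the finger opening in mm, from 0 to 87.8. In form: {"xyz": [[x, y, z], ...], "spin": [spin, ...], "gripper": [gripper, ...]}. A call has 1 to 20 rows; each row shifts and turns the commanded pose from where the row before left it, along the tool's axes as they then stand; what a row does not reach is not made up. A row lasts 1/10 s, in which the tool goes at most 50 mm and 8.59 degrees, less where a joint would pass 70% of its speed; a pose out of reach is approached as far as the arm can. A call with a gripper value outside its range is refused whole. The fingers move at their own pace and stop on an object; "grip_force" is the grip in N (left out, the last holds). Time passes only in rows, so rows that do not move let the fingers close. It gives the time, the measured TCP pose, the force, the opening and the grip force at its end, in the units of the state.
- bot.state(): the state, without advancing time (a new reading comes with each control period).
- bot.get_image(name): name is "side" or "top"; returns the picture (400x640x3 uint8, blue, green, red); there is no depth.
- bot.get_calibration(name): a dict with "intrinsics" (3x3 intrinsics, pixels), "camera_from_world" (4x4, takes a point from world to camera coordinates). Camera axes: x right, y down, z forward; pixel columns grow to the right and rows downward; lengths in m; the calibration is good to about 2 mm. A picture is of the moment at which its call begins. get_calibration takes no time and is no camera call.
- bot.job_done(): hands the job in; it is judged then, once.
Trained networks look in the newest picture that a camera, given by its name, has taken for a name from the list of things; names that differ only in an ending like _2 or _b are one class to them, and where a whole thing is asked for, a point or a joint stands for the part that bears it (a point fixed in the world has none). Each returns a list of dicts, best first, with "confidence" (0 to 1); they miss things now and then, are a little off and sometimes report something else, mostly with a low value. They report only what shows in the picture. A call takes as long as a camera call. They do not tell look-alikes from the thing itself.
- bot.search_frame(camera, target): "xyz" ([x, y, z] in m, in world coordinates, good to about 4 mm: the middle of the surface that is visible of it).
The state is a dict: "t": time; "joint_pos": joint angles; "joint_velocities": joint speeds; "tau": joint torques, N m; "ee_pos": TCP position; "ee_rot": TCP orientation; "force": force on the tool from outside, world axes, zero at the start; "ft_torque": the same for the moment, N m; "gripper_width": opening from 0.0 (shut) to 1.0 (fully open); "grip_force": force on a finger pad.
Only numpy, scipy, OpenCV 4.12 (cv2) and the standard library are available. Lean on these libraries where they do the work, as an engineer would, in place of code of your own. Each camera call takes 0.05 s, during which the arm holds its last target. There are 200 camera calls.

## Working session

There is one attempt and no reset: what is moved stays moved. The work goes in short steps, Python scripts to look and compute and a tool call to move; the robot and the scene stay as the last step left them, time stands still between calls to the robot, and variables do not carry over. Pictures are saved under pics/ and viewed, at most 10 in all, crops included, and the job is handed in when it is done.

Besides the shell and the picture viewer there is one more tool, called after ">>>" by a JSON object that holds its "fn" and its "kwargs", one argument or row to a line. move_arm: Moves the arm, as the interface text tells. Its arguments: {"type":"object","properties":{"xyz":{"type":"array"},"spin":{"type":"array"},"gripper":{"type":"array"},"grip_force":{"type":"number"}},"required":["xyz","spin","gripper"]}

```bash
mkdir -p pics
python3 - <<'E'
from bench import bot
import cv2,numpy as np
for c in("top","side"):
    cv2.imwrite(f"pics/{c}0.png",bot.get_image(c))
    k=bot.get_calibration(c);print(c,np.round(k["intrinsics"],1).tolist(),np.round(k["camera_from_world"],4).tolist())
    for n in("gauge","grip","pointer","band","jar","vial"):
        print(n,[(np.round(r["xyz"],3).tolist(),round(r["confidence"],2)) for r in bot.search_frame(c,n)][:3])
s=bot.state();print(s["t"],s["ee_pos"],np.round(s["ee_rot"],3).tolist(),s["force"])
E
```

```text
top [[445.8, 0.0, 322.3], [0.0, 445.8, 201.0], [0.0, 0.0, 1.0]] [[-0.0268, -0.9992, 0.0283, 0.1177], [-0.9911, 0.0229, -0.1309, 0.6496], [0.1301, -0.0315, -0.991, 0.9494], [0.0, 0.0, 0.0, 1.0]]
gauge [([0.701, -0.071, 0.054], 0.76)]
grip [([0.542, -0.086, 0.065], 0.76)]
pointer [([0.539, -0.085, 0.068], 0.66)]
band [([0.68, -0.066, 0.056], 0.4)]
jar [([0.543, 0.062, 0.042], 0.73), ([0.625, 0.053, 0.044], 0.67)]
vial []
side [[367.0, 0.0, 322.0], [0.0, 367.0, 193.7], [0.0, 0.0, 1.0]] [[0.9912, -0.1305, -0.0199, -0.646], [-0.0891, -0.5502, -0.8303, 0.2153], [0.0974, 0.8248, -0.557, 0.7397], [0.0, 0.0, 0.0, 1.0]]
gauge [([0.687, -0.1, 0.038], 0.67)]
grip [([0.536, -0.098, 0.062], 0.96)]
pointer [([0.541, -0.095, 0.064], 0.95)]
band [([0.677, -0.066, 0.06], 0.43)]
jar [([0.625, 0.046, 0.039], 0.77), ([0.546, 0.045, 0.043], 0.76)]
vial [([0.651, -0.219, 0.029], 0.83), ([0.537, -0.096, 0.066], 0.24)]
0.7 [ 0.18917443 -0.5693934   0.22265743] [[0.949, 0.315, -0.0], [0.315, -0.949, 0.0], [0.0, -0.0, -1.0]] [-0.46499858 -0.16739654 -0.24146654]
```

View pics/top0.png

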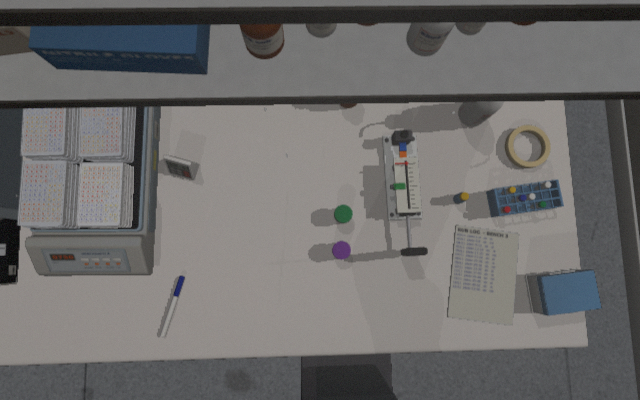

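View pics/side0.png

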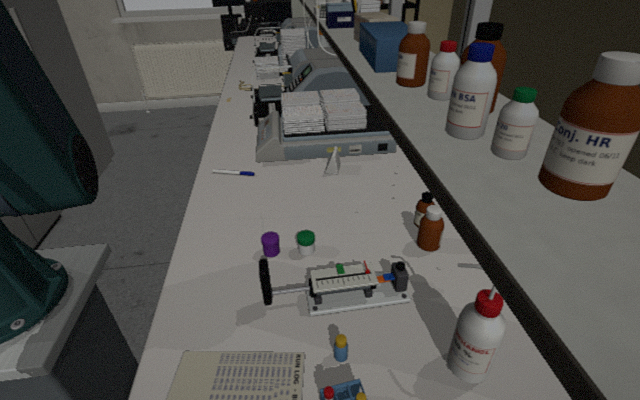

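Top view: the grip is at (414,251), the green band at (399,186), the red pointer near (405,163). Of the two jars, the green-capped one at (343,214) is listed; the purple one at (341,250) is the look-alike. The vial is at (461,197). I'll enlarge the rig to confirm.

Run:
```python
import cv2,numpy as np
a=cv2.imread("pics/top0.png")[120:265,325:475]; b=cv2.imread("pics/side0.png")[225:325,250:420]
a=cv2.resize(a,None,fx=4,fy=4,interpolation=cv2.INTER_CUBIC)
cv2.imwrite("pics/topc.png",cv2.convertScaleAbs(a,alpha=1.4))
b=cv2.resize(b,None,fx=4.5,fy=4.5,interpolation=cv2.INTER_CUBIC)
cv2.imwrite("pics/sidec.png",cv2.convertScaleAbs(b,alpha=1.4))
```

```text
(no output)
```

View pics/topc.png

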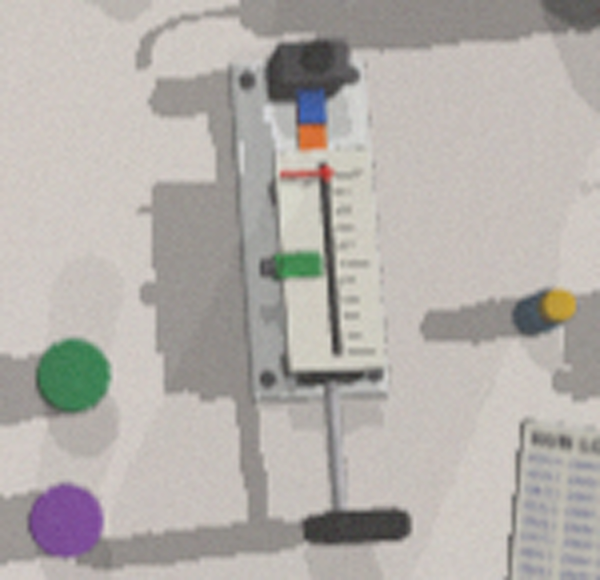

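View pics/sidec.png

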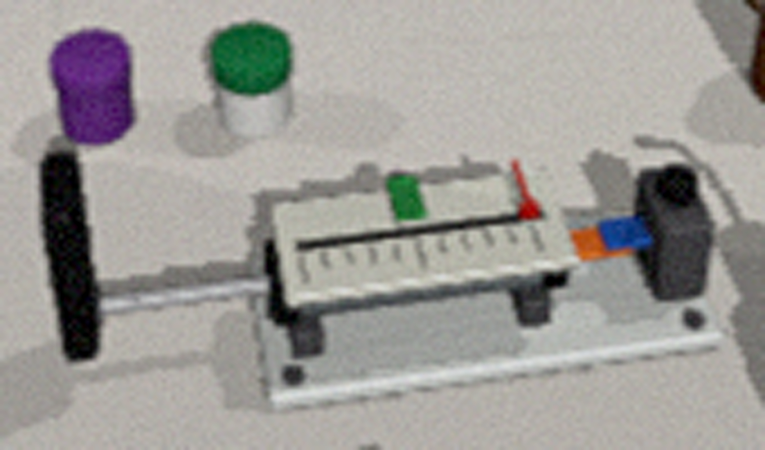

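The crops confirm it: the needle in the top crop is at row 174, the green band centred at (298,265), the grip top at (357,524). The green jar stands at crop (73,375), with the purple one beside it. Next I'll convert these to world positions.

```bash
cat > h.py <<'E'
import numpy as np
from bench import bot
def ray(cam,u,v,z):
    k=bot.get_calibration(cam);K=np.array(k["intrinsics"]);T=np.array(k["camera_from_world"])
    R=T[:3,:3];o=-R.T@T[:3,3];d=R.T@np.linalg.inv(K)@[u,v,1]
    return o+d*(z-o[2])/d[2]
t=lambda u,v,z:ray("top",325+(u-1.5)/4,120+(v-1.5)/4,z)
s=lambda u,v,z:ray("side",250+(u-1.75)/4.5,225+(v-1.75)/4.5,z)
E
python3 - <<'E'
from h import *
def yaw(a,b):d=b-a;return np.degrees(np.arctan2(d[1],d[0]))
print("yaw slot",yaw(t(337,353,.056),t(323,165,.056)),"edge",yaw(t(291,372,.055),t(278,155,.055)),"base",yaw(t(257,398,.01),t(234,66,.01)),"baseR",yaw(t(386,396,.01),t(366,150,.01)))
print("side base",yaw(s(272,405,.0),s(722,345,.0)),"slot",yaw(s(300,246,.055),s(520,218,.055)))
for n,p in dict(needle0=t(280,175,.062),needle1=t(325,173,.062),band=t(298,265,.058),gripC=t(357,522,.11),gL=t(305,528,.11),gR=t(410,521,.11),baseNL=t(257,398,.01),baseNR=t(386,396,.01),slotN=t(337,353,.056),
 s_band=s(406,197,.058),s_needle=s(517,165,.062),s_nb=s(530,212,.062),s_gripbot=s(82,355,.022),s_gtop=s(60,153,.110)).items(): print(n,np.round(p,4))
E
```

```text
yaw slot 1.2606987108438223 edge 0.6258713665885645 base 1.3113072067390796 baseR 1.4611039379963384
side base 0.7805889754462177 slot 1.098594674441177
needle0 [ 0.7296 -0.0599  0.062 ]
needle1 [ 0.7302 -0.0849  0.062 ]
band [ 0.6797 -0.0682  0.058 ]
gripC [ 0.5375 -0.0811  0.11  ]
gL [ 0.5351 -0.0542  0.11  ]
gR [ 0.5372 -0.1085  0.11  ]
baseNL [ 0.611  -0.0508  0.01  ]
baseNR [ 0.6103 -0.1252  0.01  ]
slotN [ 0.6307 -0.0877  0.056 ]
s_band [ 0.6785 -0.0707  0.058 ]
s_needle [ 0.7292 -0.0628  0.062 ]
s_nb [ 0.7283 -0.0911  0.062 ]
s_gripbot [ 0.5351 -0.1053  0.022 ]
s_gtop [ 0.5354 -0.0761  0.11  ]
```

>>> {"fn": "move_arm", "kwargs": {
  "xyz": [
    [32,-23,0],
    [32,-23,0],
    [32,-23,0],
    [32,-23,0],
    [32,-23,0],
    [32,-23,0],
    [32,-23,0],
    [32,-23,0],
    [32,-23,0],
    [32,-23,0],
    [32,-23,0],
    [32,-23,0],
    [32,-23,0],
    [32,-23,0],
    [32,-23,0],
    [0,0,0],
    [0,0,0],
    [0,0,0],
    [0,0,0],
    [0,0,0]
  ],
  "spin": [0,0,0,0,0,0,0,0,0,0,0,-0.141,-0.141,-0.141,-0.141,-0.141,-0.141,-0.141,-0.141,-0.141],
  "gripper": [87,87,87,87,87,87,87,87,87,87,87,87,87,87,87,87,87,87,87,87]
}}

```text
t: 2.7
ee_pos: [0.5063, -0.0757, 0.2228]
ee_rot: [[-0.025, 1.0, 0.0], [1.0, 0.025, 0.0], [0.0, 0.0, -1.0]]
force: [-0.6, -0.2, -0.4]
gripper_width: 0.991
grip_force: 0.0
```

>>> {"fn": "move_arm", "kwargs": {
  "xyz": [
    [-8,15,0],
    [-7,15,0],
    [0,0,25],
    [0,0,25],
    [0,0,25],
    [0,0,25],
    [0,0,20],
    [0,0,20],
    [0,0,14],
    [0,0,0]
  ],
  "spin": [0,0,0,0,0,0,0,0,0,0],
  "gripper": [87,87,87,87,87,87,87,87,87,87]
}}

```text
t: 3.7
ee_pos: [0.5351, -0.0898, 0.067]
ee_rot: [[-0.019, 1.0, -0.004], [1.0, 0.019, 0.001], [0.001, -0.004, -1.0]]
force: [-0.2, -0.6, 0.0]
gripper_width: 0.991
grip_force: 0.0
```

Run:
```python
from bench import bot
import cv2
b=bot.get_image("side")[180:340,230:430]
cv2.imwrite("pics/s1.png",cv2.convertScaleAbs(cv2.resize(b,None,fx=3.5,fy=3.5,interpolation=2),alpha=1.4))
```

```text
(no output)
```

View pics/s1.png

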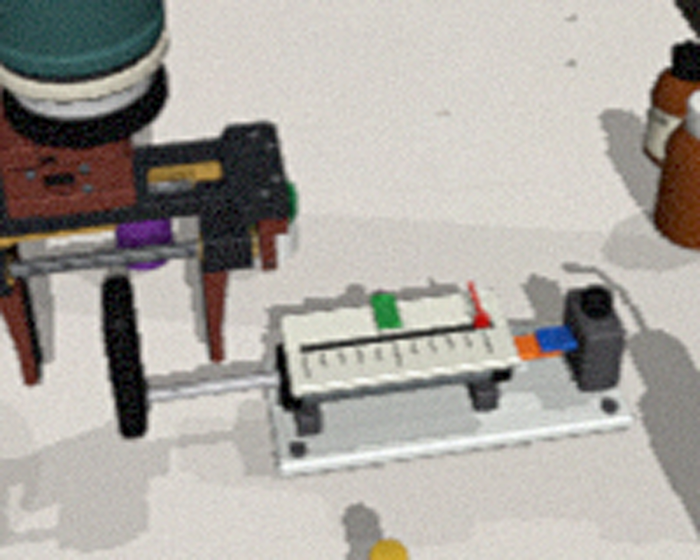

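The fingers, at (30,380) and (215,355), straddle the grip at (122,350) centrally. The needle is still home at (478,305) and the band is at (387,310). Closing now.

>>> {"fn": "move_arm", "kwargs": {
  "xyz": [
    [0,0,0],
    [0,0,0],
    [0,0,0],
    [0,0,0],
    [0,0,0],
    [0,0,0],
    [0,0,0],
    [0,0,0],
    [0,0,0],
    [0,0,0],
    [0,0,0],
    [0,0,0]
  ],
  "spin": [0,0,0,0,0,0,0,0,0,0,0,0],
  "gripper": [8,8,8,8,8,8,8,8,8,8,8,8],
  "grip_force": 40
}}

```text
t: 4.95
ee_pos: [0.5348, -0.0902, 0.0685]
ee_rot: [[-0.02, 1.0, -0.003], [1.0, 0.02, 0.0], [0.0, -0.003, -1.0]]
force: [-5.0, -1.2, 3.0]
gripper_width: 0.179
grip_force: 40.0
```

>>> {"fn": "move_arm", "kwargs": {
  "xyz": [
    [0,-2,0],
    [0,-3,0],
    [0,-4,0],
    [0,-4,0],
    [0,-4,0],
    [0,-4,0],
    [0,-4,0],
    [0,-4,0],
    [0,-4,0],
    [0,-4,0],
    [0,-3,0],
    [0,-2,0],
    [0,0,0],
    [0,0,0]
  ],
  "spin": [0,0,0,0,0,0,0,0,0,0,0,0,0,0],
  "gripper": [8,8,8,8,8,8,8,8,8,8,8,8,8,8]
}}

```text
t: 6.35
ee_pos: [0.4958, -0.0912, 0.0685]
ee_rot: [[-0.019, 1.0, 0.002], [1.0, 0.019, -0.0], [-0.0, 0.002, -1.0]]
force: [6.7, 1.6, -9.2]
gripper_width: 0.186
grip_force: 40.0
```

Run:
```python
from bench import bot
import cv2
b=bot.get_image("side")[225:325,250:420]
cv2.imwrite("pics/s2.png",cv2.convertScaleAbs(cv2.resize(b,None,fx=4.5,fy=4.5,interpolation=2),alpha=1.4))
```

```text
(no output)
```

View pics/s2.png

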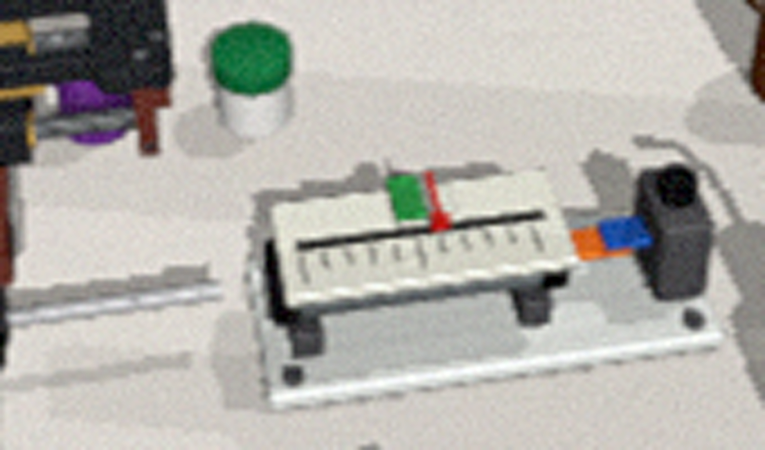

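Run:
```python
from h import *
for p in (s(431,177,.062),s(437,205,.062),s(406,197,.058),s(399,178,.058),s(412,218,.058)):print(np.round(p,4))
import cv2
im=bot.get_image("top");hsv=cv2.cvtColor(im,cv2.COLOR_BGR2HSV)
m=np.zeros((400,640),bool);m[150:215,390:415]=1
for n,c,z in(("red",((hsv[...,0]<8)|(hsv[...,0]>172)),.062),("green",(abs(hsv[...,0].astype(int)-65)<20),.058)):
    v,u=np.nonzero(m&c&(hsv[...,1]>130)&(hsv[...,2]>40));print(n,len(u),u.min(),u.max(),v.min(),v.max(),np.round(ray("top",u.mean(),v.mean(),z),4))
```

```text
[ 0.6906 -0.0644  0.062 ]
[ 0.6901 -0.0812  0.062 ]
[ 0.6785 -0.0707  0.058 ]
[ 0.6775 -0.0589  0.058 ]
[ 0.679  -0.0833  0.058 ]
red 10 404 408 179 182 [ 0.6909 -0.0843  0.062 ]
green 26 396 403 184 188 [ 0.6793 -0.0682  0.058 ]
```

>>> {"fn": "move_arm", "kwargs": {
  "xyz": [
    [0,-2,0],
    [0,-3,0],
    [0,-3,0],
    [0,-2,0],
    [0,-1.5,0],
    [0,0,0],
    [0,0,0],
    [0,0,0]
  ],
  "spin": [0,0,0,0,0,0,0,0],
  "gripper": [8,8,8,8,8,8,8,8]
}}

```text
t: 7.25
ee_pos: [0.4848, -0.0914, 0.0685]
ee_rot: [[-0.019, 1.0, 0.003], [1.0, 0.019, -0.0], [-0.0, 0.003, -1.0]]
force: [9.2, 1.9, -11.7]
gripper_width: 0.178
grip_force: 40.0
```

Run:
```python
from bench import bot
import cv2,numpy as np
b=bot.get_image("side")[225:325,250:420]; a=bot.get_image("top")[150:210,370:440]
f=lambda i,w,h:cv2.convertScaleAbs(cv2.resize(i,(w,h),interpolation=2),alpha=1.4)
cv2.imwrite("pics/s3.png",np.vstack([f(b,595,350)[:230],f(a,595,360)[:,:]]))
```

```text
(no output)
```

View pics/s3.png

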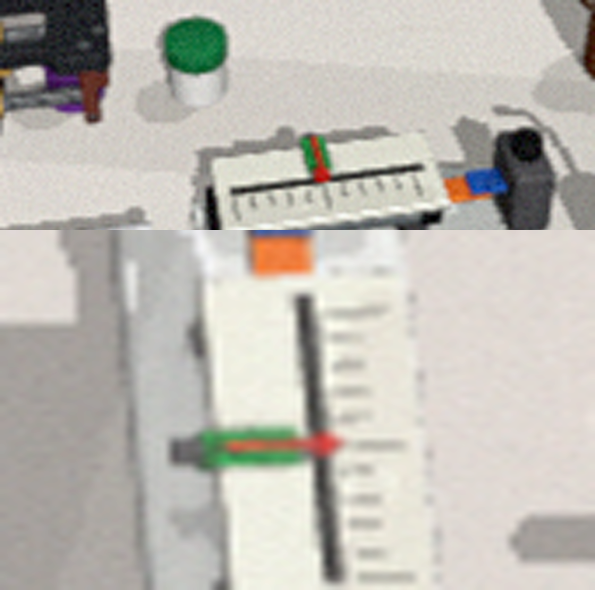

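The pointer is centred on the band in both views: side (316,155) and top (262,447). I'll hold it there, then ease back.

>>> {"fn": "move_arm", "kwargs": {
  "xyz": [
    [0,0,0],
    [0,0,0],
    [0,0,0],
    [0,0,0],
    [0,0,0],
    [0,0,0],
    [0,0,0],
    [0,0,0],
    [0,0,0],
    [0,0,0],
    [0,0,0],
    [0,0,0],
    [0,0,0],
    [0,0,0],
    [0,0,0],
    [0,0,0],
    [0,0,0],
    [0,0,0],
    [0,0,0],
    [0,0,0]
  ],
  "spin": [0,0,0,0,0,0,0,0,0,0,0,0,0,0,0,0,0,0,0,0],
  "gripper": [8,8,8,8,8,8,8,8,8,8,8,8,8,8,8,8,8,8,8,8]
}}

```text
t: 9.35
ee_pos: [0.4848, -0.0914, 0.0685]
ee_rot: [[-0.019, 1.0, 0.003], [1.0, 0.019, -0.0], [-0.0, 0.003, -1.0]]
force: [9.7, 1.2, -11.2]
gripper_width: 0.182
grip_force: 40.0
```

>>> {"fn": "move_arm", "kwargs": {
  "xyz": [
    [0,0,0],
    [0,0,0],
    [0,0,0],
    [0,0,0],
    [0,0,0],
    [0,0,0],
    [0,1,0],
    [0,2,0],
    [0,2,0],
    [0,2,0],
    [0,2,0],
    [0,2,0],
    [0,2,0],
    [0,2,0],
    [0,2,0],
    [0,2,0],
    [0,2,0],
    [0,2,0],
    [0,2,0],
    [0,2,0]
  ],
  "spin": [0,0,0,0,0,0,0,0,0,0,0,0,0,0,0,0,0,0,0,0],
  "gripper": [8,8,8,8,8,8,8,8,8,8,8,8,8,8,8,8,8,8,8,8]
}}

```text
t: 11.35
ee_pos: [0.5109, -0.0908, 0.0685]
ee_rot: [[-0.019, 1.0, 0.001], [1.0, 0.019, 0.0], [-0.0, 0.001, -1.0]]
force: [5.2, 1.1, -6.3]
gripper_width: 0.18
grip_force: 40.0
```

>>> {"fn": "move_arm", "kwargs": {
  "xyz": [
    [0,2,0],
    [0,2,0],
    [0,2,0],
    [0,2,0],
    [0,2,0],
    [0,2,0],
    [0,2,0],
    [0,2,0],
    [0,1,0],
    [0,1,0],
    [0,1,0],
    [0,1,0],
    [0,1,0],
    [0,0,0],
    [0,0,0]
  ],
  "spin": [0,0,0,0,0,0,0,0,0,0,0,0,0,0,0],
  "gripper": [8,8,8,8,8,8,8,8,8,8,8,8,8,8,8]
}}

```text
t: 12.85
ee_pos: [0.531, -0.0903, 0.0685]
ee_rot: [[-0.019, 1.0, -0.0], [1.0, 0.019, 0.0], [0.0, -0.0, -1.0]]
force: [4.0, 0.3, -9.2]
gripper_width: 0.178
grip_force: 40.0
```

>>> {"fn": "move_arm", "kwargs": {
  "xyz": [
    [0,1,0],
    [0,1,0],
    [0,1,0],
    [0,0.5,0],
    [0,0.5,0],
    [0,0.5,0],
    [0,0.5,0],
    [0,0,0],
    [0,0,0]
  ],
  "spin": [0,0,0,0,0,0,0,0,0],
  "gripper": [8,8,8,8,8,8,8,8,8]
}}

```text
t: 13.75
ee_pos: [0.5349, -0.0902, 0.0686]
ee_rot: [[-0.019, 1.0, -0.002], [1.0, 0.019, 0.0], [0.0, -0.002, -1.0]]
force: [-4.4, -0.6, -6.3]
gripper_width: 0.178
grip_force: 40.0
```

The force has reversed, so the grip is against its home stop. I'll release and lift.

>>> {"fn": "move_arm", "kwargs": {
  "xyz": [
    [0,0,0],
    [0,0,0],
    [0,0,0],
    [0,0,0],
    [0,0,0],
    [0,0,0],
    [0,0,0],
    [0,0,0],
    [0,0,0],
    [0,0,0],
    [0,0,-10],
    [0,0,-20],
    [0,0,-25],
    [0,0,-25],
    [0,0,-25],
    [0,0,-20],
    [0,0,0]
  ],
  "spin": [0,0,0,0,0,0,0,0,0,0,0,0,0,0,0,0,0],
  "gripper": [20,30,40,55,70,87,87,87,87,87,87,87,87,87,87,87,87]
}}

```text
t: 15.45
ee_pos: [0.5382, -0.0909, 0.1972]
ee_rot: [[-0.019, 1.0, 0.006], [1.0, 0.019, -0.002], [-0.002, 0.006, -1.0]]
force: [-0.2, -0.6, 0.9]
gripper_width: 0.994
grip_force: 0.0
```

Run:
```python
from bench import bot
import cv2
b=bot.get_image("side")[180:370,230:430]
cv2.imwrite("pics/s4.png",cv2.convertScaleAbs(cv2.resize(b,None,fx=3,fy=3,interpolation=2),alpha=1.4))
```

```text
(no output)
```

View pics/s4.png

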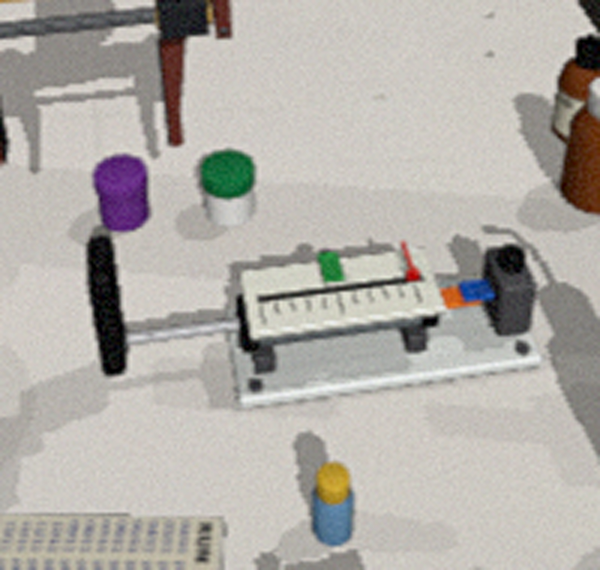

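The needle is back home at (410,262), and the jar (228,190) and vial (333,505) are standing undisturbed. The gripper is clear of everything.

```bash
python3 -c "
from bench import bot
print(bot.job_done())"
```

```text
the job is handed in; nothing more can be done
None
```

The proof test is done and handed in: the pointer was held centred on the green band for over 2 s, then the grip was eased fully home and released, with the jar and vial still standing in place.

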